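# Mark the objective and hold the range gauge over it

## Task

On the gaming table, put the marker plate's eye over the objective's post so that it lies flat on the round base, and let go of it. Then draw the T-headed range gauge out of its leaning holder, turn it level, and finish still holding it in the air with the T-head right over the post, about 5 cm above the post's tip, touching nothing but your gripper. Leave the models, drum and crate where they stand.

Things in the scene. Friction and masses are not known exactly. Their poses are not given: they have to be found in the camera images.
- marker: Loose grey plastic marker plate (about 60 g) lying flat on the table. Origin: centre of the eye, on the underside; z up out of the plate, the grip bar extends to -x. The eye is a flat ring 44 mm outside, 18 mm hole, 8 mm thick; the arm behind it is 14 mm wide and reaches to x = -68 mm.
- marker_eye (a point): Centre of the marker's eye, at the underside of the plate.
- marker_grip (a point): On the marker's grip bar, 48 mm behind the eye centre and 24 mm above the underside. The grip bar is 40 mm long (along the marker's x), 14 mm wide (along its y) and its flat top lies 32 mm above the underside; its sides are plain down to the underside.
- objective: Fixed objective on a flat printed paving mat: round grey base, 100 mm across and 12 mm high, with an upright steel post 10 mm across in its middle, tip 60 mm above the table (slightly pointed; the marker slips on with 4 mm of play all round). Origin: centre of the base on the table; z up. It stands left or right of the robot's middle line, the holder on the other side.
- post_tip (a point): Tip of the objective's post, on its axis, 60 mm above the table.
- holder: Fixed wooden gauge holder: a foot plate 120 x 70 x 10 mm and a leaning square socket, 30 mm wide and 30 mm high outside, that rises at 45 degrees towards the holder's +x (away from the robot, at a yaw that varies). Origin: on the table under the socket's floor; z up.
- socket_floor (a point): Middle of the gauge's foot when it is fully in the holder: 55 mm above the holder's origin.
- socket_mouth (a point): Mouth of the socket, 60 mm up the 45 degree axis from socket_floor. The gauge sits loosely (2 to 3 mm of play) and is drawn out along that axis.
- gauge: Loose aluminium gauge (about 90 g), leaning in the holder about 42 degrees up from level (it sags in the play), T-head up. Square bar 14 x 14 mm, 205 mm long, then a T-head 15 mm (along) x 60 mm (across) x 14 mm; 220 mm overall; balance point 128 mm from the foot. Origin: centre of the foot's end face; x along the bar to the head, y across along the T (level in the holder), z on the upper side.
- gauge_foot (a point): Centre of the gauge's foot end face, the end that is in the socket.
- gauge_head (a point): Centre of the gauge's T-head, 212.5 mm from the foot along the bar.
- mini_a: Small toy-soldier model, round base 32 mm across, 44 mm high, about 115 mm from the post on the side away from the robot. Origin under its base.
- mini_b: Same kind of model, beyond the marker plate. Origin under its base.
- mini_c: Same kind of model, further left, beyond the marker plate. Origin under its base.
- drum: Small dark drum, 34 mm across, 45 mm high, beside the holder. Origin under its base.
- tank: Tank model, 135 x 80 mm with its gun, 50 mm high, at the far side of the table. Origin under its middle; gun to -x.
- crate: Black ribbed container model, 100 x 48 x 45 mm, at the left. Origin under its middle.
Mind the look-alikes: they are no part of the job. There is more than one size of the gauge; the job needs the larger. Several things have the shape of the marker; the one meant has the colours described above.

How it is judged:
On the way, in this order (a step that is already met when the one before it is completed fails the run):
1. the marker's eye is round the post, the plate lies flat on the round base and is let go (horizontal distance between marker_eye and post_tip below 0.007 m and z of marker_eye in the frame of objective below 0.017 m and angle between marker's own z axis and vertical below 0.12 rad and contact force between the fingers and marker below 0.05 N), for 0.2 s.
2. the gauge is drawn right out of the holder by the gripper (horizontal distance between marker_eye and post_tip below 0.007 m and z of marker_eye in the frame of objective below 0.017 m and angle between marker's own z axis and vertical below 0.12 rad and distance between gauge_foot and socket_floor above 0.075 m and contact force between gauge and holder below 0.05 N and contact force between the fingers and gauge above 1 N), for 0.2 s.
At the end, for the whole second after the job is handed in: The marker plate lies flat (within 7 degrees) on the objective's base with its eye round the post. The gripper holds the gauge still, level within 11 degrees, the middle of its T-head within 25 mm of the post's axis and 20 to 110 mm above the post's tip; the gauge touches nothing but the gripper (horizontal distance between marker_eye and post_tip below 0.007 m and z of marker_eye in the frame of objective below 0.017 m and angle between marker's own z axis and vertical below 0.12 rad and angle between gauge's own x axis and vertical between 1.37 and 1.77 rad and horizontal distance between gauge_head and post_tip below 0.025 m and z of gauge_head in the frame of post_tip between 0.02 and 0.11 m and contact force between the fingers and gauge above 1 N and contact force between gauge and holder below 0.05 N and contact force between gauge and objective below 0.05 N and contact force between gauge and marker below 0.05 N and contact force between gauge and mini_a below 0.05 N and contact force between gauge and mini_b below 0.05 N and contact force between gauge and mini_c below 0.05 N and contact force between gauge and drum below 0.05 N and contact force between gauge and tank below 0.05 N and contact force between gauge and crate below 0.05 N and linear speed of gauge below 0.03 m/s and angular speed of gauge below 0.2 rad/s); the arm keeps its last pose, push and grip.
It fails at once if a model, the drum or the crate is shifted more than 25 mm (distance of any of mini_a, mini_b, mini_c, drum, tank, crate from where it was at the start of the episode above 0.025 m).
It also fails if it takes over 61 s, if anything falls off the work surface, if the arm or the gripper's body presses on something with over 40 N, if the wrist force passes 120 N, or if a joint passes its speed limit or range.

## Robot

A 7-joint arm with a two-finger parallel gripper is mounted at the origin on the work surface. World frame = base frame: x ahead of the robot, y to its left, z up, the work surface at z = 0. Lengths are in m, angles in rad, forces in N, time in s.
With the tool pointing down it reaches from about 0.425 to 0.925 m from the base axis. Payload 6.8 kg.
Tool frame: the origin (TCP) lies midway between the tips of the shut fingers; the grasp point (between the pads) lies 19 mm behind it; z points along the fingers, y is the line along which they close (so a half turn about z gives the same grasp; the last joint's range is limited). The gripper opens to 85 mm and grips with 20 to 120 N. Pads are 22 mm wide; open, the fingers measure 114 mm over their backs; the gripper's body (76 mm by 85 mm) begins 54 mm behind the grasp point. The pads swing forward as they close: fully open they stand 13 mm farther back than shut.
Start: joints at [-1.311, 0.477, 0.022, 1.555, -0.011, 1.109, -0.083], TCP at [0.243, 0.63, 0.231] pointing down, gripper open.
Joint ranges: [-2.96, 2.96], [-0.34, 2.1], [-1.41, 1.46], [0.24, 2.44], [-1.37, 4.51], [0.17, 1.92], [-2.96, 2.96]. Speed limits (rad/s): [2.39, 2.39, 3.14, 3.14, 3.14, 3.14, 3.14].

## Interface

Orientations are given as a unit quaternion [w, x, y, z].
In Python, from station import * gives the robot as it stands.
- The arm moves only by the shell command python3 -m creep 'ROWS' [FORCE]. ROWS is JSON, a list of rows, each a list of 7 numbers: the gripper command: -1 is shut, 1 is fully open, values between are in proportion, then the shift along the world's x, y, z in mm, then the turn, a rotation vector about the world's x, y, z in rad. A call has 1 to 5 rows; each row shifts and turns the commanded pose from where the row before left it; what a row does not reach is not made up. A row lasts 1/8 s, in which the tool goes at most 62.5 mm and 10.7 degrees, less where a joint would pass 70% of its speed; a pose out of reach is approached as far as the arm can. A call is refused whole if a number of a shift passes 62.5 or a number of a turn 0.188, either way. A call with a gripper value outside its range is refused whole. The fingers move at their own pace and stop on an object; FORCE is the grip in N (left out, the last holds). Time passes only in rows, so rows that do not move let the fingers close. It gives the time, the measured TCP pose, the force, the opening and the grip force at its end, in the units of the state.
- get_obs(): the state, without advancing time (a new reading comes with each control period).
- read_camera(name): name is "scene" or "top"; returns (picture, depth): 384x512x3 uint8, red, green, blue; 384x512 float32, m along the optical axis (not along the pixel's ray), 0 where there is no reading.
- camera_params(name): a dict with "intrinsics" (3x3 intrinsics, pixels), "cam_to_world" (4x4, takes a point from camera to world coordinates). Camera axes: x right, y up, looking along -z (the intrinsics and any distortion apply to the point x, -y, -z); pixel columns grow to the right and rows downward; lengths in m; the calibration is good to about 2 mm. A picture is of the moment at which its call begins. camera_params takes no time and is no camera call.
- hand_in(): hands the job in; it is judged then, once.
The state is a dict: "t": time; "q": joint angles; "joint_vel": joint speeds; "joint_torque": joint torques, N m; "eef_pos": TCP position; "tool_rot": TCP orientation; "contact_force": force on the tool from outside, world axes, zero at the start; "torque": the same for the moment, N m; "gripper_width": opening from 0.0 (shut) to 1.0 (fully open); "grasp_force": force on a finger pad.
Only numpy, scipy, OpenCV 4.12 (cv2) and the standard library are available. Lean on these libraries where they do the work, as an engineer would, in place of code of your own. Each camera call takes 0.05 s, during which the arm holds its last target. There are 200 camera calls.

## Working session

There is one attempt and no reset: what is moved stays moved. The work goes in short steps, Python scripts to look and compute and a shell command to move; the robot and the scene stay as the last step left them, time stands still between calls to the robot, and variables do not carry over. Pictures are saved under pics/ and viewed, at most 11 in all, crops included, and the job is handed in when it is done.

```bash
ls; mkdir -p pics; python3 - <<'E'
from station import *
import cv2,numpy as np
for n in ("scene","top"):
    p,d=read_camera(n); np.savez(f"pics/{n}0.npz",p=p,d=d); cv2.imwrite(f"pics/{n}0.png",cv2.resize(p[:,:,::-1],(800,600)))
    c=camera_params(n); print(n,np.round(c["intrinsics"],1).tolist(),np.round(c["cam_to_world"],3).tolist(),[k for k in c], (d>0).mean())
o=get_obs(); print(o["t"],o["eef_pos"],o["tool_rot"])
E
```

```text
pics
scene [[481.7, 0.0, 250.2], [0.0, 481.7, 195.4], [0.0, 0.0, 1.0]] [[-0.47, -0.633, 0.615, 1.231], [0.883, -0.328, 0.337, 0.483], [-0.011, 0.701, 0.713, 0.965], [0.0, 0.0, 0.0, 1.0]] ['intrinsics', 'cam_to_world'] 0.9959055582682291
top [[477.6, 0.0, 249.9], [0.0, 477.6, 192.2], [0.0, 0.0, 1.0]] [[-0.003, 0.993, -0.117, 0.357], [-1.0, -0.002, 0.007, 0.101], [0.007, 0.117, 0.993, 1.593], [0.0, 0.0, 0.0, 1.0]] ['intrinsics', 'cam_to_world'] 0.9960734049479166
0.1 [0.2424934  0.62936784 0.23040988] [-9.28362548e-05  1.82840768e-01  9.83142186e-01 -8.28434264e-04]
```

View pics/scene0.png

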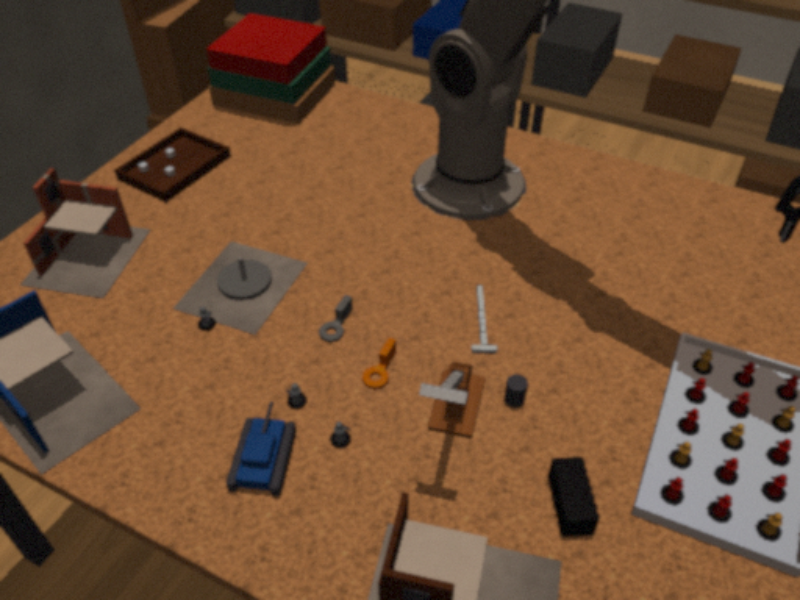

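View pics/top0.png

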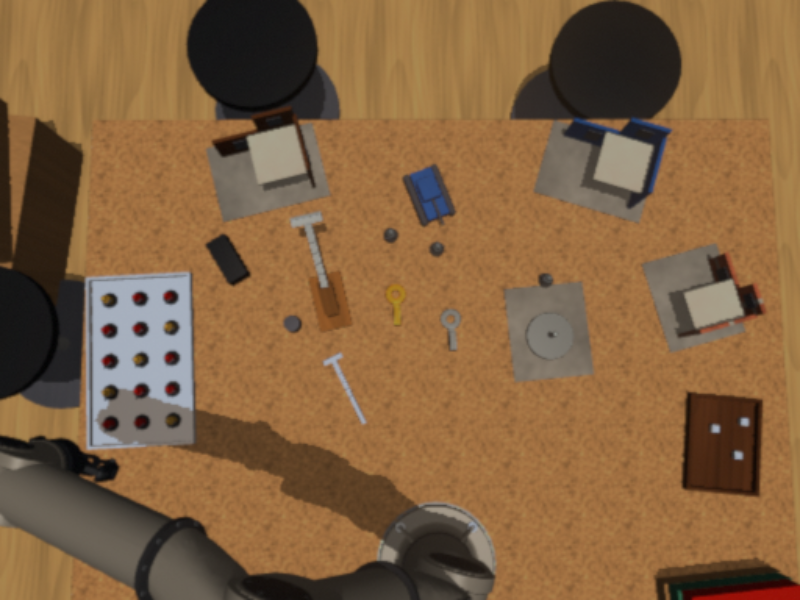

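Candidates, as 800x600 top pixels:
- **Marker:** the grey plate at (451,328) is the one I want. The orange plate at (396,303) is a look-alike.
- **Gauge:** the large one leaning in the holder at (315,250) is the one I want. The thin one lying at (345,388) is a look-alike.
- **Objective:** (550,336).

I'll check the choice in one close crop.

```bash
cat > h.py <<'E'
from station import *
import cv2,numpy as np
def load(n,k):
    z=np.load(f"pics/{n}{k}.npz"); return z["p"],z["d"]
def snap(n,k):
    p,d=read_camera(n); np.savez(f"pics/{n}{k}.npz",p=p,d=d); return p,d
def cloud(n,d):
    c=camera_params(n);K=c["intrinsics"];T=c["cam_to_world"]
    v,u=np.mgrid[:d.shape[0],:d.shape[1]]
    P=np.stack([(u-K[0,2])/K[0,0]*d,-(v-K[1,2])/K[1,1]*d,-d],-1)
    return P@T[:3,:3].T+T[:3,3]
def ray(n,u,v,z):
    c=camera_params(n);K=c["intrinsics"];T=c["cam_to_world"]
    r=T[:3,:3]@np.array([(u-K[0,2])/K[0,0],-(v-K[1,2])/K[1,1],-1]);o=T[:3,3]
    return o+r*(z-o[2])/r[2]
E
python3 - <<'E'
from h import *
a=[]
for n,x,y,w,h in(("scene",100,140,240,180),("top",180,130,240,180)):
    p,d=load(n,0);a.append(cv2.resize(p[y:y+h,x:x+w,::-1],(400,300),interpolation=cv2.INTER_CUBIC) if 0 else cv2.resize(p[y:y+h,x:x+w,::-1],(800,600),interpolation=cv2.INTER_CUBIC))
    C=cloud(n,d);print(n,"table z",np.percentile(C[y:y+h,x:x+w,2],[5,25,50]))
cv2.imwrite("pics/c1.png",np.vstack([cv2.resize(a[0],(400,300)),cv2.resize(a[1],(400,300))]))
cv2.imwrite("pics/c_scene.png",a[0])
E
```

```text
scene table z [-0.00403913 -0.00204291 -0.00060404]
top table z [-0.00512661 -0.00151273  0.0010801 ]
```

View pics/c_scene.png

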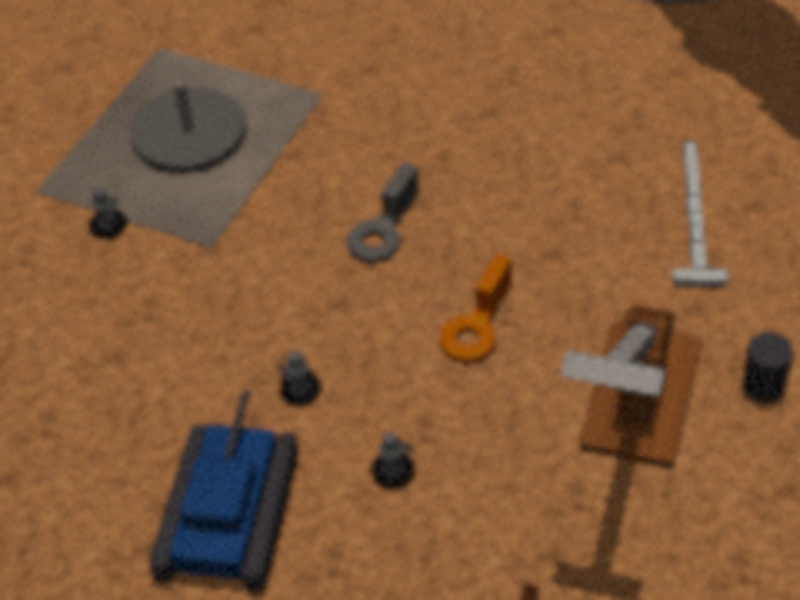

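The crop shows the grey marker (ring at 373,241, bar at 400,185), with the orange plate clearly a decoy. The post is at (185,110), tip at about (182,90). The big gauge's T-head is at (613,373) in the holder. Next I'll measure them.

```bash
python3 - <<'E'
from h import *
from scipy import ndimage as nd
for n in("scene","top"):
    p,d=load(n,0);C=cloud(n,d);hsv=cv2.cvtColor(p,cv2.COLOR_RGB2HSV)
    g=(hsv[...,1]<80)&(C[...,0]>.3)&(C[...,0]<1.0)&(C[...,1]>-.4)&(C[...,1]<.4)
    L,k=nd.label(g)
    print(n)
    for i in range(1,k+1):
        m=L==i
        if m.sum()<25: continue
        v,u=np.nonzero(m);print(i,m.sum(),"uv",u.mean().round(1),v.mean().round(1),"bb",u.min(),u.max(),v.min(),v.max(),"xyz",np.median(C[m],0).round(3),"zmax",np.percentile(C[m][:,2],95).round(3),"V",np.median(hsv[m][:,2]))
    # higher stuff
    for nm,zl,zh in(("z20-80",.02,.08),("z>.1",.1,.4)):
        m=(C[...,2]>zl)&(C[...,2]<zh)&(C[...,0]>.3)&(C[...,0]<1.0)&(C[...,1]>-.4)&(C[...,1]<.4)
        L2,k=nd.label(m)
        for i in range(1,k+1):
            q=L2==i
            if q.sum()<12: continue
            v,u=np.nonzero(q);print(nm,q.sum(),u.mean().round(1),v.mean().round(1),C[q].mean(0).round(3),C[q].min(0).round(3),C[q].max(0).round(3))
E
```

```text
scene
1 2706 uv 153.8 183.8 bb 113 194 156 212 xyz [ 0.491 -0.236  0.001] zmax 0.014 V 104.0
2 221 uv 308.7 210.3 bb 302 317 186 225 xyz [0.391 0.2   0.008] zmax 0.012 V 150.0
3 218 uv 215.2 205.1 bb 205 224 189 217 xyz [ 0.489 -0.032  0.009] zmax 0.033 V 81.5
4 4240 uv 39.3 255.1 bb 0 88 209 302 xyz [ 0.834 -0.336  0.   ] zmax 0.088 V 104.0
7 356 uv 285.5 249.1 bb 268 298 237 258 xyz [0.678 0.248 0.201] zmax 0.209 V 138.0
8 177 uv 329.9 248.6 bb 324 336 240 259 xyz [0.504 0.302 0.043] zmax 0.046 V 52.0
9 91 uv 189.1 253.4 bb 185 194 246 260 xyz [ 0.662 -0.002  0.016] zmax 0.042 V 38.0
15 32 uv 170.5 270.0 bb 168 177 264 276 xyz [ 0.736 -0.004  0.042] zmax 0.046 V 61.0
18 180 uv 152.3 291.3 bb 146 161 268 313 xyz [ 0.798 -0.015  0.024] zmax 0.028 V 56.0
20 331 uv 179.4 294.1 bb 158 187 270 316 xyz [0.773 0.044 0.024] zmax 0.027 V 48.0
21 104 uv 217.3 278.0 bb 213 222 270 284 xyz [0.692 0.096 0.014] zmax 0.039 V 38.0
25 2491 uv 290.3 358.3 bb 252 330 333 383 xyz [0.818 0.344 0.087] zmax 0.09 V 155.0
26 166 uv 242.9 363.1 bb 236 250 336 383 xyz [0.845 0.246 0.   ] zmax 0.003 V 114.0
27
[... 3114 characters left out ...]
 [ 0.595 -0.229  0.05 ]
z20-80 60 211.4 198.5 [0.517 0.215 0.065] [0.508 0.199 0.025] [0.533 0.229 0.08 ]
z20-80 51 253.4 201.4 [0.511 0.079 0.031] [0.49  0.074 0.02 ] [0.529 0.087 0.041]
z20-80 96 186.1 207.1 [0.492 0.298 0.044] [0.476 0.282 0.022] [0.508 0.316 0.055]
z20-80 59 289.0 217.6 [ 0.457 -0.037  0.032] [ 0.436 -0.044  0.024] [ 0.476 -0.031  0.039]
z20-80 14 353.1 214.1 [ 0.467 -0.244  0.049] [ 0.463 -0.248  0.026] [ 0.471 -0.241  0.063]
z>.1 391 179.2 80.4 [0.882 0.312 0.142] [0.791 0.255 0.1  ] [0.913 0.367 0.177]
z>.1 72 402.8 80.6 [ 0.88  -0.391  0.144] [ 0.874 -0.4    0.101] [ 0.888 -0.382  0.176]
z>.1 378 200.1 157.9 [0.629 0.242 0.165] [0.543 0.21  0.1  ] [0.693 0.284 0.216]
```

```bash
python3 - <<'E'
from h import *
from scipy import ndimage as nd
for n in("scene","top"):
    p,d=load(n,0);C=cloud(n,d);hsv=cv2.cvtColor(p,cv2.COLOR_RGB2HSV).astype(int)
    near=lambda x,y,r:np.hypot(C[...,0]-x,C[...,1]-y)<r
    # base: points by height above mat
    m=near(.47,-.242,.07)
    o=cv2.threshold(hsv[...,2][m].astype(np.uint8).reshape(-1,1),0,255,cv2.THRESH_OTSU)[0]
    b=m&(hsv[...,2]<=o);L,k=nd.label(b);b=L==1+np.argmax(nd.sum(b,L,range(1,k+1)))
    cn=max(cv2.findContours(b.astype(np.uint8),0,cv2.CHAIN_APPROX_NONE)[0],key=len)
    e=cv2.fitEllipse(cv2.convexHull(cn)); print(n,"otsu",o,"ell",np.round(e[0],1),np.round(e[1],1),"base ctr",ray(n,*e[0],.012 if n=="top" else .011).round(4))
    bz=near(.47,-.242,.08)&(C[...,2]>.007)&(C[...,2]<.018); L,k=nd.label(bz);bz=L==1+np.argmax(nd.sum(bz,L,range(1,k+1)));print(" zmask n",bz.sum(),C[bz].mean(0).round(4), C[bz].min(0).round(3),C[bz].max(0).round(3))
    # post tip
    q=near(.468,-.243,.02)&(C[...,2]>.03);print(" post",C[q].mean(0).round(4))
    # marker
    g=(hsv[...,1]<90)&near(.48,-.035,.07)
    L,k=nd.label(g);g=L==1+np.argmax(nd.sum(g,L,range(1,k+1)))
    bar=g&(C[...,2]>.02); top=g&(C[...,2]>.027);print(" bar top",top.sum(),C[top].mean(0).round(4))
    v,u=np.nonzero(top);print("  top face by ray",ray(n,u.mean(),v.mean(),.032).round(4))
    ring=g&(C[...,2]<.014)&(C[...,0]>.48)
    pts=np.argwhere(ring)[:,::-1]; e=cv2.fitEllipse(cv2.convexHull(pts.astype(np.int32)));print(" ring",np.round(e[0],1),np.round(e[1],1),ray(n,*e[0],.008 if n=="top" else .006).round(4))
    # hole
    # gauge
    G=near(.62,.24,.12)&(C[...,2]>.09)&(hsv[...,1]<60)&(hsv[...,2]>90)
    P=C[G];c=P.mean(0);w=np.linalg.svd(P-c)[2]
    for x in np.arange(.54,.72,.015):
        s=P[(P[:,0]>=x)&(P[:,0]<x+.015)]
        if len(s)>4:print("  g",round(x,3),len(s),s.mean(0).round(4),s[:,1].min().round(3),s[:,1].max().round(3))
E
```

```text
scene otsu 94.0 ell [155.3 178.8] [26.7 36.6] base ctr [ 0.4751 -0.2414  0.011 ]
 zmask n 610 [ 0.4718 -0.2407  0.0109] [ 0.418 -0.293  0.007] [ 0.52  -0.193  0.017]
 post [ 0.4706 -0.2415  0.0472]
 bar top 56 [ 0.4601 -0.0343  0.0308]
  top face by ray [ 0.4611 -0.0336  0.032 ]
 ring [211.9 211.3] [11.8 16. ] [ 0.5051 -0.0329  0.006 ]
  g 0.555 7 [0.5633 0.2271 0.1016] 0.223 0.235
  g 0.57 8 [0.5771 0.2316 0.1146] 0.226 0.238
  g 0.585 7 [0.5915 0.2343 0.128 ] 0.229 0.241
  g 0.6 10 [0.6072 0.2381 0.1425] 0.232 0.246
  g 0.615 11 [0.6228 0.2421 0.1571] 0.234 0.249
  g 0.63 8 [0.6371 0.2456 0.1702] 0.24 0.252
  g 0.645 12 [0.6528 0.2492 0.185 ] 0.243 0.257
  g 0.66 35 [0.6703 0.2666 0.2028] 0.245 0.283
  g 0.675 188 [0.6827 0.2569 0.2042] 0.228 0.285
  g 0.69 15 [0.6913 0.2329 0.202 ] 0.228 0.239
top otsu 117.0 ell [362.3 211.6] [16.  25.4] base ctr [ 0.4778 -0.2828  0.012 ]
 zmask n 619 [ 0.4669 -0.2446  0.0126] [ 0.417 -0.296  0.007] [ 0.52  -0.193  0.018]
 post [ 0.4669 -0.2443  0.0524]
 bar top 50 [ 0.4584 -0.0376  0.0325]
  top face by ray [ 0.4585 -0.0376  0.032 ]
 ring [288.1 204.1] [12.1 13.4] [ 0.5035 -0.0369  0.008 ]
  g 0.555 16 [0.5655 0.2257 0.1044] 0.219 0.232
  g 0.57 27 [0.5778 0.2286 0.1156] 0.22 0.236
  g 0.585 22 [0.5927 0.2321 0.13  ] 0.226 0.239
  g 0.6 27 [0.6077 0.2358 0.1445] 0.229 0.243
  g 0.615 26 [0.623  0.2392 0.1587] 0.233 0.246
  g 0.63 25 [0.6372 0.2428 0.1719] 0.236 0.251
  g 0.645 29 [0.6523 0.2466 0.1865] 0.24 0.255
  g 0.66 66 [0.6689 0.2579 0.2038] 0.227 0.28
  g 0.675 64 [0.6805 0.2461 0.2063] 0.224 0.281
```

```bash
python3 -m creep '[[1,18,-55.5,-6,0,0,0.032],[1,18,-55.5,-6,0,0,0.032],[1,18,-55.5,-6,0,0,0.032],[1,18,-55.5,-6,0,0,0.032],[1,18,-55.5,-6,0,0,0.032]]' 40
python3 -m creep '[[1,18,-55.5,-6,0,0,0.032],[1,18,-55.5,-6,0,0,0.032],[1,18,-55.5,-6,0,0,0.032],[1,18,-55.5,-6,0,0,0.032],[1,18,-55.5,-6,0,0,0.032]]'
python3 -m creep '[[1,18,-55.5,-6,0,0,0.032],[1,18,-55.5,-6,0,0,0.032],[1,0,0,0,0,0,0],[1,0,0,0,0,0,0]]'
```

```text
t: 0.72
eef_pos: [0.333, 0.3503, 0.2009]
tool_rot: [-0.0, 0.103, 0.995, -0.0]
contact_force: [1.0, 1.1, -0.3]
gripper_width: 1.003
grasp_force: 0.0
t: 1.35
eef_pos: [0.4229, 0.0731, 0.1712]
tool_rot: [0.0, 0.023, 1.0, 0.0]
contact_force: [1.8, 1.0, -0.8]
gripper_width: 1.001
grasp_force: 0.0
t: 1.85
eef_pos: [0.4583, -0.0357, 0.159]
tool_rot: [-0.0, -0.008, 1.0, 0.0]
contact_force: [0.2, 0.5, 0.8]
gripper_width: 0.998
grasp_force: 0.0
```

```bash
python3 -m creep '[[1,0,0,-50,0,0,0],[1,0,0,-50,0,0,0],[1,0,0,-35,0,0,0],[1,0,0,-15,0,0,0],[1,0,0,-1,0,0,0]]'
python3 -m creep '[[-1,0,0,0,0,0,0],[-1,0,0,0,0,0,0],[-1,0,0,0,0,0,0],[-1,0,0,0,0,0,0],[-1,0,0,0,0,0,0]]' 40
python3 -m creep '[[-1,0,0,0,0,0,0],[-1,0,0,0,0,0,0],[-1,0,0,0,0,0,0]]'
python3 - <<'E'
from h import *
p,d=snap("scene",1);C=cloud("scene",d)
cv2.imwrite("pics/s1.png",cv2.resize(p[130:280,110:310,::-1],(800,600),interpolation=cv2.INTER_CUBIC))
E
```

```text
t: 2.48
eef_pos: [0.4584, -0.0351, 0.0081]
tool_rot: [-0.001, -0.009, 1.0, 0.0]
contact_force: [-0.6, 0.5, 0.7]
gripper_width: 1.0
grasp_force: 0.0
t: 3.1
eef_pos: [0.459, -0.0362, 0.0088]
tool_rot: [0.0, -0.008, 1.0, 0.0]
contact_force: [-1.1, 0.5, 6.6]
gripper_width: 0.154
grasp_force: 39.4
t: 3.48
eef_pos: [0.459, -0.0361, 0.0088]
tool_rot: [0.0, -0.008, 1.0, 0.0]
contact_force: [-1.9, 0.1, 5.6]
gripper_width: 0.154
grasp_force: 39.4
```

View pics/s1.png

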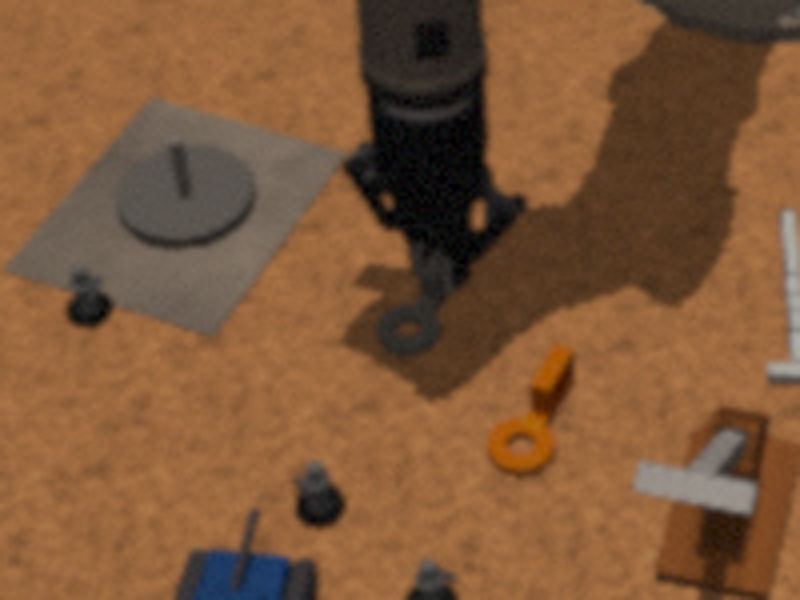

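The grip bar is held, with the ring at (408,328) and the post at (180,165) in this crop. Now I'll lift it and carry it over the post.

```bash
python3 -m creep '[[-1,0,0,40,0,0,0],[-1,0,0,45,0,0,0],[-1,-7,-35,0,0,0,0],[-1,-7,-45,0,0,0,0],[-1,-7,-48,0,0,0,0]]'
python3 -m creep '[[-1,-7,-45,0,0,0,0],[-1,-7,-35,0,0,0,0],[-1,0,0,0,0,0,0],[-1,0,0,0,0,0,0],[-1,0,0,0,0,0,0]]'
python3 - <<'E'
from h import *
from scipy import ndimage as nd
for n in("scene","top"):
    p,d=snap(n,2);C=cloud(n,d)
    m=(np.hypot(C[...,0]-.469,C[...,1]+.243)<.035)&(C[...,2]>.055)&(C[...,2]<.105)
    L,k=nd.label(m)
    for i in range(1,k+1):
        q=L==i
        if q.sum()>15:print(n,q.sum(),C[q].mean(0).round(4),C[q].min(0).round(4),C[q].max(0).round(4))
p,_=load("scene",2);cv2.imwrite("pics/s2.png",cv2.resize(p[130:220,110:230,::-1],(800,600),interpolation=cv2.INTER_CUBIC))
E
```

```text
t: 4.15
eef_pos: [0.4376, -0.165, 0.0936]
tool_rot: [0.0, -0.009, 1.0, 0.0]
contact_force: [0.9, -0.0, -0.5]
gripper_width: 0.154
grasp_force: 39.2
t: 4.78
eef_pos: [0.424, -0.2427, 0.0932]
tool_rot: [-0.0, -0.009, 1.0, 0.0]
contact_force: [0.4, 0.1, 0.4]
gripper_width: 0.155
grasp_force: 39.2
scene 177 [ 0.467  -0.2372  0.0895] [ 0.4353 -0.2597  0.0552] [ 0.4948 -0.2158  0.1043]
top 111 [ 0.4717 -0.239   0.0912] [ 0.445  -0.263   0.0575] [ 0.4899 -0.2202  0.103 ]
```

View pics/s2.png

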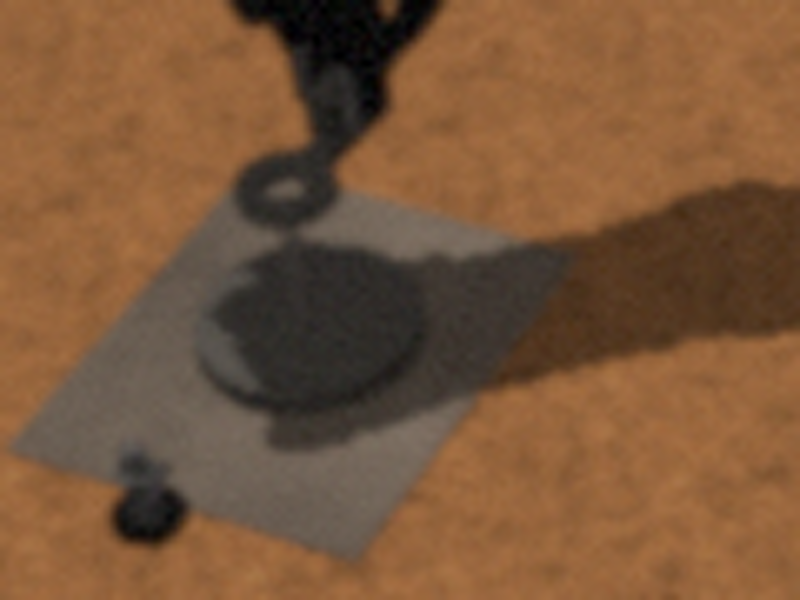

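The ring is at crop (287,187), just above the post, which is at about (290,240). I'll get the residual offset from both views.

```bash
python3 - <<'E'
from h import *
from scipy import ndimage as nd
def base(n):
    p,d=load(n,0);C=cloud(n,d)
    b=(np.hypot(C[...,0]-.47,C[...,1]+.242)<.065)&(C[...,2]>.006)&(C[...,2]<.07)
    hsv=cv2.cvtColor(p,cv2.COLOR_RGB2HSV).astype(int)
    q=(np.hypot(C[...,0]-.469,C[...,1]+.243)<.02)&(C[...,2]>.03)
    v,u=np.nonzero(q); print(n,"post px rows",v.min(),v.max(),"tip cols",u[v==v.min()], "all u",u.mean())
    z=.0
    b=nd.binary_opening(b&(C[...,2]<.018));cn=np.argwhere(b)[:,::-1].astype(np.int32)
    e=cv2.fitEllipse(cv2.convexHull(cn));print(" base ell",np.round(e[0],1),np.round(e[1],1),ray(n,*e[0],.011).round(4))
for n in("scene","top"):
    base(n)
    p,d=load(n,2);C=cloud(n,d)
    m=(C[...,2]>.076)&(C[...,2]<.103)&(C[...,0]>.452)&(C[...,0]<.52)&(abs(C[...,1]+.243)<.04)
    # keep x half near eye
    pts=np.argwhere(m)[:,::-1].astype(np.int32);e=cv2.fitEllipse(cv2.convexHull(pts))
    print(" ring",len(pts),np.round(e[0],1),np.round(e[1],1),ray(n,*e[0],.089).round(4), "cloud xmax",np.sort(C[m][:,0])[-5:].round(3),"y",np.percentile(C[m][:,1],[3,97]).round(4))
    x0,y0=np.round(e[0]).astype(int)
    V=cv2.cvtColor(p,cv2.COLOR_RGB2GRAY);print(V[y0-5:y0+6,x0-8:x0+9])
E
```

```text
scene post px rows 164 173 tip cols [154] all u 154.26666666666668
 base ell [156.1 178.2] [24.2 34.6] [ 0.4718 -0.2409  0.011 ]
 ring 131 [152.6 158.2] [11.2 16. ] [ 0.4726 -0.2377  0.089 ] cloud xmax [0.491 0.492 0.492 0.493 0.495] y [-0.2566 -0.2176]
[[112 107 102  92  74  64  58  59  50  53  49  41  45  45  39  49  75]
 [106  95  77  63  52  48  46  45  44  47  47  44  41  44  46  70  96]
 [ 95  75  53  46  45  43  40  46  40  46  48  43  47  49  58  81 105]
 [ 79  59  48  45  41  41  45  48  56  52  48  47  40  46  51  81 106]
 [ 70  44  43  42  40  51  66  77  85  80  60  51  44  43  51  69  97]
 [ 64  49  45  44  52  75  87  93  92  88  70  44  44  47  46  63  91]
 [ 63  47  44  48  55  67  76  76  74  72  56  49  44  45  43  66  92]
 [ 67  52  42  44  46  51  54  55  49  46  44  43  43  43  55  79  98]
 [ 80  58  44  41  45  45  44  49  48  44  40  36  47  57  76  93 104]
 [ 86  70  55  50  48  41  43  43  46  41  44  47  60  77  93 100 101]
 [ 93  88  76  66  56  56  50  49  43  49  65  71  85  97 101 105 107]]
top post px rows 213 215 tip cols [352 353 354 355] all u 353.5

[... 268 characters left out ...]
 67  64  66  70  69  68  68  66  68  69  68  68  73  95 107]
 [ 71  68  63  64  69  69  67  65  63  63  63  66  68  68  67  70  77]
 [ 69  67  60  64  69  69  66  60  64  64  61  62  67  68  68  65  71]
 [ 69  64  61  66  69  69  67  66  67  68  66  60  64  69  67  62  66]
 [ 69  65  62  66  70  68  66  65  70  69  67  60  63  65  61  55  49]
 [ 69  66  59  64  69  68  61  72  83  74  63  58  58  53  41  39  42]
 [ 69  69  60  63  69  68  65  70  79  72  60  54  47  36  33  40  47]
 [ 69  69  64  63  67  69  68  66  63  63  56  43  33  30  36  47  48]
 [ 70  69  67  61  62  68  69  68  68  63  48  32  28  32  43  47  42]
 [ 70  69  69  63  58  62  66  68  65  53  35  28  28  37  49  48  38]]
```

```bash
python3 -m creep '[[-1,-2,-3,-8,0,0,0],[-1,0,0,-11,0,0,0],[-1,0,0,0,0,0,0],[-1,0,0,0,0,0,0]]'
python3 - <<'E'
from h import *
for n in("scene","top"):
    p,d=snap(n,3);C=cloud(n,d)
    m=(C[...,2]>.058)&(C[...,2]<.084)&(C[...,0]>.450)&(C[...,0]<.52)&(abs(C[...,1]+.243)<.04)
    pts=np.argwhere(m)[:,::-1].astype(np.int32);e=cv2.fitEllipse(cv2.convexHull(pts))
    print(" ring",len(pts),np.round(e[0],1),np.round(e[1],1),ray(n,*e[0],.070).round(4))
    for t in {"scene":[(154.3,164)],"top":[(355,213)]}[n]: print(" tip ray z.06",ray(n,*t,.059).round(4))
s,_=load("scene",3);t,_=load("top",3)
f=lambda a:cv2.resize(a[...,::-1],(400,400),interpolation=cv2.INTER_CUBIC)
cv2.imwrite("pics/s3.png",np.hstack([f(s[145:185,133:173]),f(t[192:232,335:375])]))
E
```

```text
t: 5.38
eef_pos: [0.4216, -0.2471, 0.0741]
tool_rot: [-0.0, -0.008, 1.0, 0.0]
contact_force: [-0.4, 0.5, -0.1]
gripper_width: 0.153
grasp_force: 39.2
 ring 131 [152.9 162.3] [11.4 15.7] [ 0.4698 -0.2424  0.07  ]
 tip ray z.06 [ 0.4646 -0.2435  0.059 ]
 ring 102 [355.  212.7] [11.5 13.8] [ 0.4698 -0.2452  0.07  ]
 tip ray z.06 [ 0.4696 -0.2478  0.059 ]
```

View pics/s3.png

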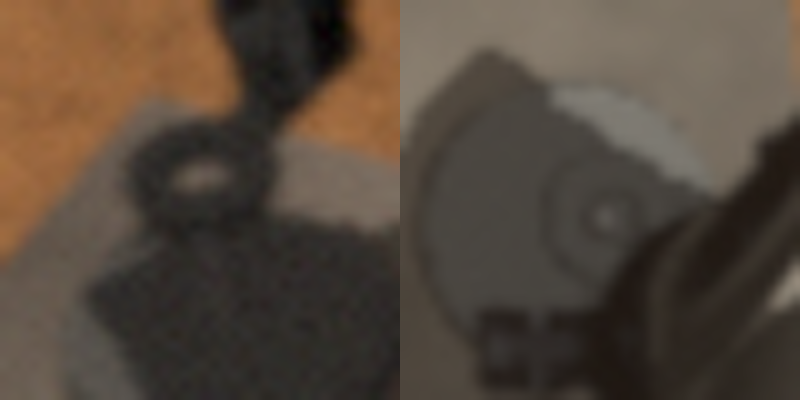

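In the top view (right half) the tip shows bright inside the hole at (605,218), with the ring centre near (605,212). So it is nearly aligned, needing a small shift towards -x and -y, then a gentle descent.

```bash
python3 -m creep '[[-1,-2,-1,0,0,0,0],[-1,0,0,-5,0,0,0],[-1,0,0,-5,0,0,0],[-1,0,0,-5,0,0,0]]'
python3 - <<'E'
from h import *
s,_=snap("scene",4);t,_=snap("top",4)
f=lambda a:cv2.resize(a[...,::-1],(400,400),interpolation=cv2.INTER_CUBIC)
cv2.imwrite("pics/s4.png",np.hstack([f(s[145:185,133:173]),f(t[192:232,335:375])]))
E
```

```text
t: 5.98
eef_pos: [0.4197, -0.248, 0.0589]
tool_rot: [-0.0, -0.008, 1.0, 0.0]
contact_force: [-0.6, 0.4, -0.6]
gripper_width: 0.153
grasp_force: 39.2
```

View pics/s4.png

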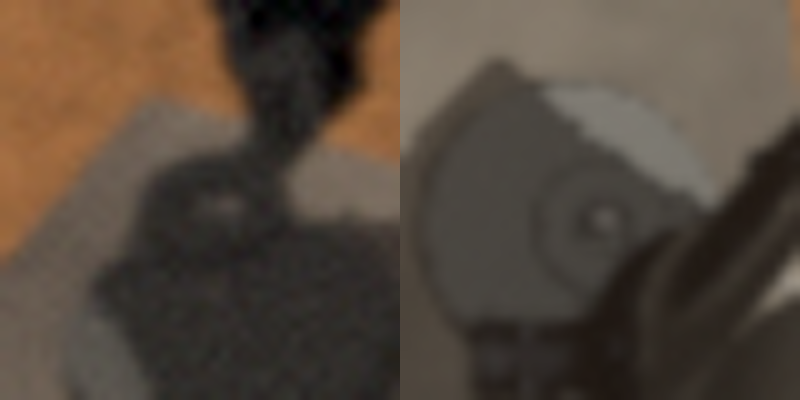

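The underside is now below the tip with no contact force, so the post is in the eye. It sits about 2 mm towards -y at (605,216), against a hole centre of about (597,218). I'll nudge and lower it.

```bash
python3 -m creep '[[-1,0,-1.5,0,0,0,0],[-1,0,0,-10,0,0,0],[-1,0,0,-10,0,0,0],[-1,0,0,-10,0,0,0],[-1,0,0,0,0,0,0]]'
python3 -m creep '[[-1,0,0,-4,0,0,0],[-1,0,0,-3,0,0,0],[-1,0,0,0,0,0,0]]'
```

```text
t: 6.7
eef_pos: [0.419, -0.2493, 0.0283]
tool_rot: [-0.001, -0.008, 1.0, 0.0]
contact_force: [-0.8, -0.4, 1.0]
gripper_width: 0.156
grasp_force: 39.2
t: 7.08
eef_pos: [0.4196, -0.2496, 0.0222]
tool_rot: [-0.0, -0.008, 1.0, 0.0]
contact_force: [-0.1, 0.4, -0.5]
gripper_width: 0.155
grasp_force: 39.2
```

```bash
python3 -m creep '[[-1,0,0,-1,0,0,0],[0.2,0,0,0,0,0,0],[0.2,0,0,0,0,0,0],[0.6,0,0,0,0,0,0],[0.6,0,0,0,0,0,0]]'
python3 -m creep '[[0.6,0,0,20,0,0,0],[0.6,0,0,50,0,0,0],[0.6,0,0,60,0,0,0],[1,0,20,50,0,0,0],[1,0,62,0,0,0,0]]'
python3 -m creep '[[1,10,62,0,0,0,0],[1,20,58,0,0,0,0],[1,0,0,0,0,0,0]]'
python3 - <<'E'
from h import *
for n in("scene","top"):
    p,d=snap(n,5);C=cloud(n,d);hsv=cv2.cvtColor(p,cv2.COLOR_RGB2HSV)
    near=np.hypot(C[...,0]-.47,C[...,1]+.243)<.1
    m=near&(C[...,2]>.034)&(C[...,0]<.45);print(n,"bar",m.sum(),C[m].mean(0).round(4))
    m=near&(C[...,2]>.03)&(abs(C[...,0]-.469)<.02);print("post",m.sum(),C[m].mean(0).round(4))
    m=near&(C[...,2]>.0165)&(C[...,2]<.028)&(C[...,0]>.452)&(C[...,0]<.53);print("ring",m.sum(),C[m].mean(0).round(4),C[m].min(0),C[m].max(0))
s,_=load("scene",5);t,_=load("top",5)
f=lambda a:cv2.resize(a[...,::-1],(400,400),interpolation=cv2.INTER_CUBIC)
cv2.imwrite("pics/s5.png",np.hstack([f(s[145:205,123:183]),f(t[182:242,325:385])]))
E
```

```text
t: 7.7
eef_pos: [0.4197, -0.2496, 0.0214]
tool_rot: [0.0, -0.008, 1.0, 0.0]
contact_force: [0.3, -0.3, 0.1]
gripper_width: 0.8
grasp_force: 0.0
t: 8.32
eef_pos: [0.4224, -0.17, 0.2054]
tool_rot: [0.005, -0.005, 1.0, -0.001]
contact_force: [1.1, 1.1, -0.2]
gripper_width: 0.999
grasp_force: 0.0
t: 8.7
eef_pos: [0.4509, -0.0431, 0.2015]
tool_rot: [0.001, -0.012, 1.0, 0.001]
contact_force: [-0.4, -0.6, -0.0]
gripper_width: 1.0
grasp_force: 0.0
scene bar 70 [ 0.4216 -0.2443  0.0414]
post 31 [ 0.4699 -0.2422  0.0458]
ring 87 [ 0.471  -0.2432  0.0196] [ 0.45259041 -0.2676562   0.01666301] [ 0.48843264 -0.22367482  0.02777663]
top bar 62 [ 0.4172 -0.2484  0.0436]
post 12 [ 0.4669 -0.2444  0.052 ]
ring 140 [ 0.4728 -0.2468  0.0197] [ 0.45234781 -0.29320713  0.0165076 ] [ 0.50933193 -0.1997425   0.02795935]
```

View pics/s5.png

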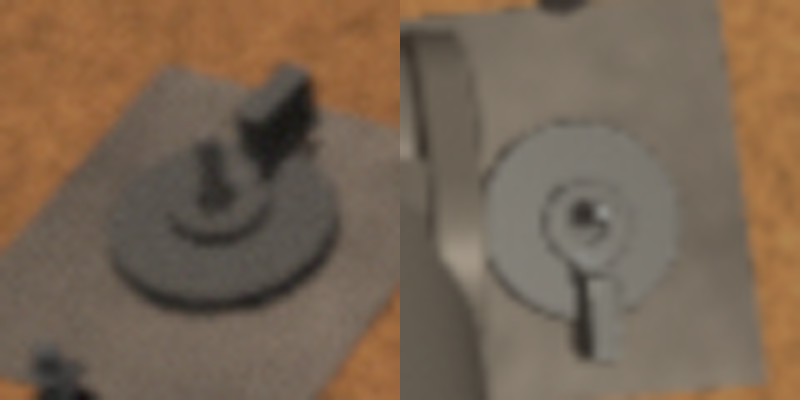

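The marker lies flat with its eye round the post (ring at 218,200 left, post tip at 600,212 right). Next is the gauge: yaw is about 13.7° and elevation 42.3°. I'll go to a standoff with the tool perpendicular to the bar.

```bash
python3 -m creep '[[1,15.5,34,1.5,0,0,0.108],[1,15.5,34,1.5,0,0,0.107],[1,15.5,34,1.5,0.029,-0.1195,0],[1,15.5,34,1.5,0.029,-0.1195,0],[1,15.5,34,1.5,0.029,-0.1195,0]]'
python3 -m creep '[[1,15.5,34,1.5,0.029,-0.1195,0],[1,15.5,34,1.5,0.029,-0.1195,0],[1,15.5,34,1.5,0.029,-0.1195,0],[1,0,0,0,0,0,0],[1,0,0,0,0,0,0]]'
python3 - <<'E'
from h import *
from scipy.spatial.transform import Rotation as R
o=get_obs();M=R.from_quat(np.roll(o["tool_rot"],-1)).as_matrix();print(M.round(3),o["q"].round(2))
for n in("scene","top"):
    p,d=snap(n,6);C=cloud(n,d);hsv=cv2.cvtColor(p,cv2.COLOR_RGB2HSV)
    G=(np.hypot(C[...,0]-.62,C[...,1]-.24)<.12)&(C[...,2]>.085)&(C[...,2]<.22)&(hsv[...,1]<60)&(hsv[...,2]>80)
    P=C[G];
    for a,b in((.55,.58),(.58,.61),(.61,.64),(.64,.66),(.66,.70)):
        s=P[(P[:,0]>=a)&(P[:,0]<b)]
        if len(s)>4:print(n,a,len(s),s.mean(0).round(4),s[:,1].min().round(3),s[:,1].max().round(3))
s,_=load("scene",6);t,_=load("top",6)
f=lambda a:cv2.resize(a[...,::-1],(400,400),interpolation=cv2.INTER_CUBIC)
cv2.imwrite("pics/s6.png",np.hstack([f(s[180:300,220:340]),f(t[110:230,140:260])]))
E
```

```text
t: 9.43
eef_pos: [0.5281, 0.1226, 0.2093]
tool_rot: [0.184, -0.113, 0.976, 0.023]
contact_force: [0.6, -0.4, -0.2]
gripper_width: 0.997
grasp_force: 0.0
t: 10.05
eef_pos: [0.5627, 0.1754, 0.2115]
tool_rot: [0.299, -0.103, 0.948, 0.02]
contact_force: [0.1, -0.1, -0.4]
gripper_width: 0.999
grasp_force: 0.0
[[-0.8   -0.206  0.564]
 [-0.183  0.978  0.099]
 [-0.572 -0.024 -0.82 ]] [-0.8   0.14  0.31  2.26  0.72  0.22  0.62]
scene 0.55 12 [0.5685 0.2304 0.107 ] 0.224 0.237
scene 0.58 20 [0.5939 0.2355 0.1303] 0.227 0.244
scene 0.61 21 [0.624  0.2428 0.158 ] 0.234 0.251
scene 0.64 18 [0.6503 0.2492 0.1819] 0.239 0.256
scene 0.66 247 [0.6815 0.2561 0.2037] 0.225 0.286
top 0.55 23 [0.5735 0.2265 0.1092] 0.22 0.235
top 0.58 49 [0.5955 0.2329 0.1327] 0.224 0.241
top 0.61 51 [0.6256 0.24   0.1602] 0.231 0.248
top 0.64 37 [0.6503 0.2461 0.1837] 0.238 0.256
top 0.66 131 [0.6748 0.252  0.2044] 0.224 0.281
```

View pics/s6.png

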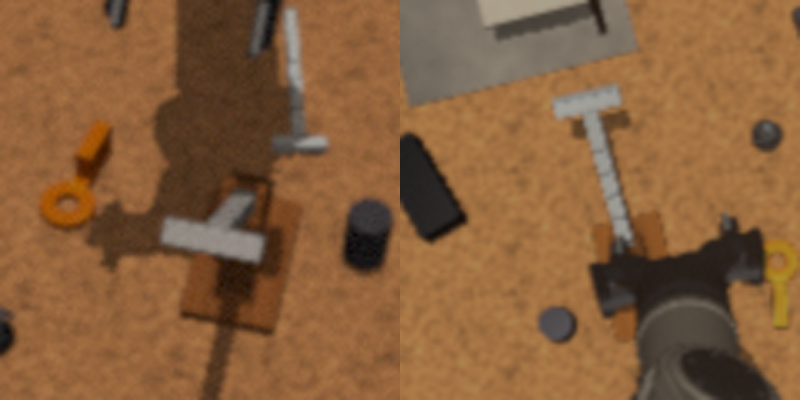

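The standoff runs into joint limits, with joint 6 at 0.22. The gauge is untouched in the holder, bar from (632,240) to (600,110) and T-head at (587,100) in the right half. A 25° tilt is enough, because the pads can meet the bar sides at any pitch.

```bash
cat > g.py <<'E'
from h import *
from scipy.spatial.transform import Rotation as R
def target(tilt,P,yaw=13.7,back=0.0):
    a,b=np.radians(tilt),np.radians(yaw);x=np.array([np.cos(b),np.sin(b),0])
    z=np.sin(a)*x+[0,0,-np.cos(a)];y=np.array([-np.sin(b),np.cos(b),0])
    return np.array(P)+(.019-back)*z, np.stack([np.cross(y,z),y,z],1)
def delta(tilt,P,yaw=13.7,back=0.0):
    o=get_obs();M=R.from_quat(np.roll(o["tool_rot"],-1)).as_matrix();p,T=target(tilt,P,yaw,back)
    print("dmm",((p-o["eef_pos"])*1e3).round(1),"rot",R.from_matrix(T@M.T).as_rotvec().round(3),"tcp",p.round(4),"q",o["q"].round(2))
E
python3 -c "
from g import *
delta(25,[.629,.2425,.1535],back=.09);delta(25,[.629,.2425,.1535])"
```

```text
dmm [37.  60.2  6.1] rot [-0.015  0.174  0.03 ] tcp [0.5998 0.2354 0.2178] q [-0.8   0.14  0.31  2.26  0.72  0.22  0.61]
dmm [ 73.9  69.2 -75.4] rot [-0.015  0.174  0.03 ] tcp [0.6368 0.2444 0.1363] q [-0.8   0.14  0.31  2.26  0.72  0.22  0.61]
```

```bash
python3 -m creep '[[1,5,5,3,-0.005,0.09,0.01],[1,8,12,3,-0.01,0.085,0.02],[1,12,22,0,0,0,0],[1,12,21,0,0,0,0],[1,0,0,0,0,0,0]]'
python3 -c "
from g import *
delta(25,[.629,.2425,.1535],back=.09);delta(25,[.629,.2425,.1535])"
```

```text
t: 10.78
eef_pos: [0.6003, 0.2336, 0.2169]
tool_rot: [0.228, -0.115, 0.967, 0.022]
contact_force: [-0.7, -0.1, 0.2]
gripper_width: 0.999
grasp_force: 0.0
dmm [-0.5  1.8  0.9] rot [0.004 0.028 0.005] tcp [0.5998 0.2354 0.2178] q [-0.62  0.25  0.09  2.02  0.28  0.45  1.05]
dmm [ 36.5  10.8 -80.7] rot [0.004 0.028 0.005] tcp [0.6368 0.2444 0.1363] q [-0.62  0.25  0.09  2.02  0.28  0.45  1.05]
```

```bash
python3 -m creep '[[1,9,3,-20,0.004,0.028,0.005],[1,9,3,-20,0,0,0],[1,9,3,-20,0,0,0],[1,9.5,2,-20.5,0,0,0],[1,0,0,0,0,0,0]]'
python3 -m creep '[[-1,0,0,0,0,0,0],[-1,0,0,0,0,0,0],[-1,0,0,0,0,0,0],[-1,0,0,0,0,0,0],[-1,0,0,0,0,0,0]]' 70
python3 -m creep '[[-1,0,0,0,0,0,0],[-1,0,0,0,0,0,0]]'
python3 -c "
from g import *
delta(25,[.629,.2425,.1535]);print(get_obs()['torque'])"
```

```text
t: 11.4
eef_pos: [0.6353, 0.2415, 0.1345]
tool_rot: [0.213, -0.116, 0.97, 0.024]
contact_force: [-0.3, 0.9, 0.1]
gripper_width: 1.002
grasp_force: 0.0
t: 12.02
eef_pos: [0.6363, 0.2436, 0.1367]
tool_rot: [0.215, -0.116, 0.969, 0.025]
contact_force: [0.0, -0.2, 2.0]
gripper_width: 0.151
grasp_force: 68.3
t: 12.28
eef_pos: [0.6364, 0.2436, 0.1365]
tool_rot: [0.215, -0.116, 0.969, 0.025]
contact_force: [-1.4, -0.5, 3.4]
gripper_width: 0.149
grasp_force: 68.5
dmm [ 0.4  0.8 -0.3] rot [0.001 0.    0.001] tcp [0.6368 0.2444 0.1363] q [-0.58  0.42  0.09  1.98  0.25  0.33  1.08]
[-0.02334154  0.45025328 -0.00930677]
```

```bash
python3 -m creep '[[-1,7,1.7,7,0,0,0],[-1,7,1.7,7,0,0,0],[-1,0,0,0,0,0,0]]'
python3 -m creep '[[-1,10.3,2.5,10.6,0,0,0],[-1,10.3,2.5,10.6,0,0,0],[-1,10.3,2.5,10.6,0,0,0],[-1,0,0,0,0,0,0]]'
```

```text
t: 12.65
eef_pos: [0.6516, 0.247, 0.1513]
tool_rot: [0.216, -0.116, 0.969, 0.025]
contact_force: [-0.1, 1.1, -0.7]
gripper_width: 0.152
grasp_force: 68.1
t: 13.15
eef_pos: [0.6828, 0.2547, 0.1837]
tool_rot: [0.216, -0.116, 0.969, 0.026]
contact_force: [-0.5, -0.6, -1.5]
gripper_width: 0.151
grasp_force: 68.1
```

```bash
python3 -m creep '[[-1,10.3,2.5,10.6,0,0,0],[-1,10.3,2.5,10.6,0,0,0],[-1,10.3,2.5,12,0,0,0],[-1,0,0,30,0,0,0],[-1,0,0,20,0,0,0]]'
python3 -m creep '[[-1,0,0,0,0,0,0],[-1,0,0,0,0,0,0]]'
python3 - <<'E'
from g import *
o=get_obs();M=R.from_quat(np.roll(o["tool_rot"],-1)).as_matrix();print(o["eef_pos"],M[:,2].round(3),o["q"].round(2))
for n in("scene","top"):
    p,d=snap(n,7);C=cloud(n,d);hsv=cv2.cvtColor(p,cv2.COLOR_RGB2HSV)
    G=(np.hypot(C[...,0]-.68,C[...,1]-.26)<.15)&(C[...,2]>.12)&(C[...,2]<.4)&(hsv[...,1]<60)&(hsv[...,2]>80)
    P=C[G]
    for a in np.arange(.54,.82,.025):
        s=P[(P[:,0]>=a)&(P[:,0]<a+.025)]
        if len(s)>4:print(n,a.round(3),len(s),s.mean(0).round(4),s[:,1].min().round(3),s[:,1].max().round(3))
s,_=load("scene",7);t,_=load("top",7)
f=lambda a:cv2.resize(a[...,::-1],(400,400),interpolation=cv2.INTER_CUBIC)
cv2.imwrite("pics/s7.png",np.hstack([f(s[150:310,200:360]),f(t[80:240,130:290])]))
E
```

```text
t: 13.78
eef_pos: [0.7131, 0.2621, 0.2675]
tool_rot: [0.216, -0.116, 0.969, 0.025]
contact_force: [0.6, 0.2, -1.1]
gripper_width: 0.15
grasp_force: 68.2
t: 14.02
eef_pos: [0.7116, 0.2616, 0.2643]
tool_rot: [0.214, -0.116, 0.97, 0.025]
contact_force: [-0.3, 0.0, -0.6]
gripper_width: 0.147
grasp_force: 68.2
[0.71164239 0.26157724 0.26431268] [ 0.409  0.098 -0.907] [-0.49  0.39  0.01  1.69  0.16  0.65  1.22]
scene 0.665 10 [0.6748 0.2969 0.3404] 0.29 0.306
scene 0.69 41 [0.7084 0.263  0.293 ] 0.247 0.303
scene 0.715 30 [0.7271 0.2683 0.308 ] 0.251 0.295
scene 0.74 297 [0.7564 0.2774 0.3313] 0.246 0.305
scene 0.765 30 [0.7665 0.255  0.3283] 0.247 0.271
top 0.715 59 [0.7297 0.2683 0.3149] 0.257 0.298
top 0.74 154 [0.7507 0.2709 0.3315] 0.241 0.301
```

View pics/s7.png

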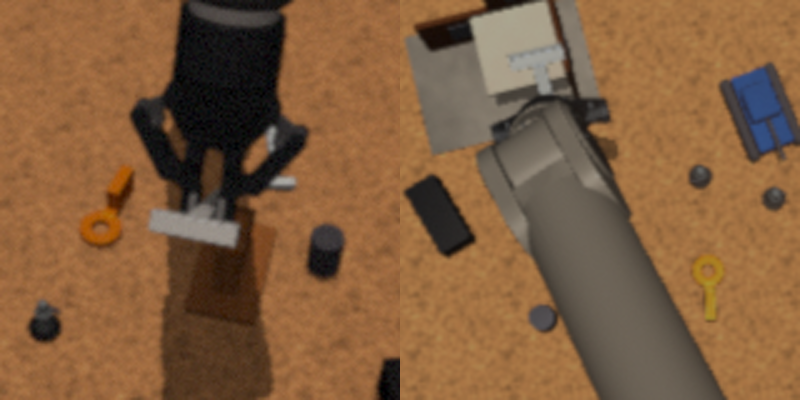

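The gauge is free of the holder: T-head at (195,228) left and (537,55) right, with the socket empty. Now I'll level it on the way, then yaw it to -90° and carry it high above the post.

```bash
python3 -m creep '[[-1,-10,-20,0,-0.029,0.12,0],[-1,-10,-20,0,-0.029,0.12,0],[-1,-10,-20,0,-0.029,0.12,0],[-1,-10,-20,0,-0.029,0.12,0],[-1,-10,-20,0,-0.029,0.12,0]]'
python3 -m creep '[[-1,-10,-20,0,-0.029,0.12,0],[-1,-18,-31,-6,0,0,-0.15],[-1,-18,-31,-6,0,0,-0.15],[-1,-18,-31,-6,0,0,-0.15],[-1,-18,-31,-6,0,0,-0.15]]'
python3 -m creep '[[-1,-18,-31,-6,0,0,-0.15],[-1,-18,-31,-6,0,0,-0.15],[-1,-18,-31,-6,0,0,-0.15],[-1,-18,-31,-6,0,0,-0.15],[-1,-18,-31,-6,0,0,-0.15]]'
python3 -m creep '[[-1,-18,-31,-6,0,0,-0.15],[-1,0,0,0,0,0,-0.15],[-1,0,0,0,0,0,-0.15],[-1,0,0,0,0,0,0],[-1,0,0,0,0,0,0]]'
python3 -c "
from g import *
o=get_obs();print(o['eef_pos'],R.from_quat(np.roll(o['tool_rot'],-1)).as_matrix().round(3),o['q'].round(2))"
```

```text
t: 14.75
eef_pos: [0.6616, 0.1612, 0.2646]
tool_rot: [-0.092, -0.119, 0.989, -0.011]
contact_force: [0.4, 1.0, -1.4]
gripper_width: 0.153
grasp_force: 68.2
t: 15.38
eef_pos: [0.5792, 0.0167, 0.24]
tool_rot: [-0.15, 0.18, 0.972, 0.027]
contact_force: [0.0, -0.0, 0.2]
gripper_width: 0.148
grasp_force: 68.2
t: 16.0
eef_pos: [0.4891, -0.1383, 0.2104]
tool_rot: [-0.129, 0.524, 0.838, 0.08]
contact_force: [0.1, 0.4, -1.2]
gripper_width: 0.149
grasp_force: 68.2
t: 16.62
eef_pos: [0.4721, -0.1679, 0.205]
tool_rot: [-0.108, 0.694, 0.703, 0.106]
contact_force: [0.9, 0.1, -1.1]
gripper_width: 0.147
grasp_force: 68.3
[ 0.47213806 -0.16788769  0.20496157] [[-0.012  1.    -0.004]
 [ 0.954  0.013  0.3  ]
 [ 0.3   -0.    -0.954]] [ 0.09  0.32  0.38  1.94 -0.44  1.1   0.71]
```

```bash
python3 - <<'E'
from g import *
for n in("scene","top"):
    p,d=snap(n,8);C=cloud(n,d);hsv=cv2.cvtColor(p,cv2.COLOR_RGB2HSV)
    G=(abs(C[...,0]-.47)<.06)&(C[...,1]>-.33)&(C[...,1]<.02)&(C[...,2]>.13)&(C[...,2]<.27)&(hsv[...,1]<60)&(hsv[...,2]>95)
    P=C[G]
    for a in np.arange(-.30,.02,.02):
        s=P[(P[:,1]>=a)&(P[:,1]<a+.02)]
        if len(s)>4:print(n,a.round(3),len(s),s.mean(0).round(4),s[:,0].min().round(3),s[:,0].max().round(3),s[:,1].min().round(3))
s,_=load("scene",8);t,_=load("top",8)
f=lambda a:cv2.resize(a[...,::-1],(400,400),interpolation=cv2.INTER_CUBIC)
cv2.imwrite("pics/s8.png",np.hstack([f(s[90:250,110:270]),f(t[130:290,260:420])]))
E
```

```text
scene -0.26 10 [ 0.4949 -0.2417  0.2277] 0.487 0.502 -0.244
scene -0.18 11 [ 0.4694 -0.1638  0.228 ] 0.46 0.477 -0.167
scene -0.16 29 [ 0.4744 -0.1511  0.2288] 0.467 0.483 -0.159
scene -0.14 31 [ 0.4741 -0.1306  0.2291] 0.465 0.481 -0.14
scene -0.12 29 [ 0.4727 -0.1103  0.2292] 0.465 0.479 -0.12
scene -0.1 31 [ 0.4739 -0.0906  0.2296] 0.465 0.48 -0.099
scene -0.08 33 [ 0.4729 -0.0706  0.2294] 0.464 0.479 -0.08
scene -0.06 35 [ 0.4726 -0.0499  0.2293] 0.464 0.481 -0.06
scene -0.04 19 [ 0.4725 -0.0338  0.2294] 0.465 0.48 -0.039
top -0.2 11 [ 0.4739 -0.1853  0.2302] 0.469 0.477 -0.19
top -0.18 35 [ 0.4733 -0.1688  0.231 ] 0.465 0.482 -0.18
top -0.16 35 [ 0.4721 -0.1506  0.2301] 0.466 0.482 -0.16
top -0.14 36 [ 0.4715 -0.1301  0.2312] 0.466 0.478 -0.14
top -0.12 35 [ 0.4717 -0.1098  0.2313] 0.465 0.478 -0.12
top -0.1 34 [ 0.4714 -0.09    0.2314] 0.466 0.478 -0.1
top -0.08 36 [ 0.4717 -0.07    0.2313] 0.466 0.478 -0.08
top -0.06 35 [ 0.4718 -0.0496  0.2316] 0.466 0.478 -0.06
top -0.04 17 [ 0.4717 -0.035   0.2304] 0.466 0.478 -0.04
```

View pics/s8.png

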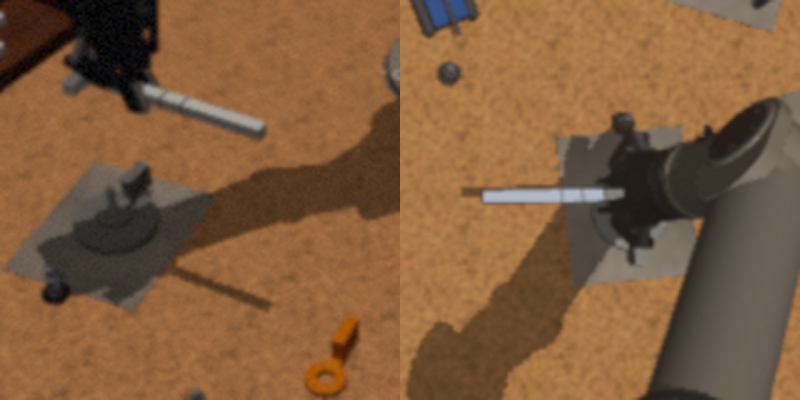

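The gauge is level (z constant to 2 mm) and the head centre works out at about (0.472, -0.2415, 0.223). The marker is still seated. Now I'll shift by (-5, -4) mm and lower 111 mm.

```bash
python3 -m creep '[[-1,-2,-2,-20,0,0,0],[-1,-3,-2,-28,0,0,0],[-1,0,0,-28,0,0,0],[-1,0,0,-20,0,0,0],[-1,0,0,-15,0,0,0]]'
python3 -m creep '[[-1,0,0,0,0,0,0],[-1,0,0,0,0,0,0],[-1,0,0,0,0,0,0],[-1,0,0,0,0,0,0],[-1,0,0,0,0,0,0]]'
python3 - <<'E'
from g import *
for n in("scene","top"):
    p,d=snap(n,9);C=cloud(n,d);hsv=cv2.cvtColor(p,cv2.COLOR_RGB2HSV)
    P=C[(abs(C[...,0]-.467)<.03)&(C[...,1]>-.15)&(C[...,1]<.02)&(C[...,2]>.08)&(C[...,2]<.14)&(hsv[...,1]<60)&(hsv[...,2]>95)]
    print(n,len(P),P.mean(0).round(4),np.percentile(P[:,1],[1,99]).round(4),np.polyfit(P[:,1],P[:,2],1).round(3))
    m=(np.hypot(C[...,0]-.42,C[...,1]+.247)<.03)&(C[...,2]>.034)&(C[...,2]<.06);print("bar",m.sum(),C[m].mean(0).round(4) if m.any() else"")
E
```

```text
t: 17.35
eef_pos: [0.4666, -0.1721, 0.0926]
tool_rot: [-0.109, 0.696, 0.702, 0.106]
contact_force: [-0.1, 0.1, -1.0]
gripper_width: 0.149
grasp_force: 68.3
t: 17.98
eef_pos: [0.4671, -0.1722, 0.0945]
tool_rot: [-0.108, 0.696, 0.702, 0.107]
contact_force: [-0.6, 0.1, 0.2]
gripper_width: 0.152
grasp_force: 68.3
scene 181 [ 0.4682 -0.0888  0.1189] [-0.1482 -0.0332] [0.012 0.12 ]
bar 33 [ 0.4316 -0.245   0.0406]
top 161 [ 0.4664 -0.0886  0.1205] [-0.147  -0.0358] [-0.002  0.12 ]
bar 51 [ 0.4156 -0.2496  0.0442]
```

The gauge is level and still, with the head at about (0.467, -0.245, 0.112), roughly 52 mm above the tip. The marker is undisturbed, so I'm handing in.

```bash
python3 -c "
from station import *
print(hand_in())"
```

```text
the job is handed in; nothing more can be done
None
```

I handed the job in at about 18 s: the marker lies flat on the base with its eye round the post and released, and the gripper holds the gauge level and still with its T-head over the post, about 52 mm above the tip; no verdict came back.

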